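Press the snap-setting punch home against the sprung anvil

TASK

Take the collared punch out of the wooden rack, feed its shank down through the guide hole in the bridge of the snap-setting stand, and push it down against the sprung anvil until its collar sits fully home on the bridge. Finish while still gripping it and holding it down steadily, collar bearing firmly on the bridge: do not let go or ease off, and do not ram it; leave the other two punches and everything else on the bench where they are.

Things in the scene. Friction and masses are not known exactly. Their poses are not given: they have to be found in the camera images.
- punch_mid (a point): Centre of the grip of the punch to use (105-210 g), the only one with a thin steel collar, 36 mm across and 6 mm thick, under its handle, a round dark wooden barrel 25 mm in diameter and 62 mm tall. The point is on the axis, 28 mm below the top, 40 mm above the collar's underside, 110 mm above the bench at the start: upright in any one of the three rack holes, collar on the rack's top.
- punch_collar (a point): Centre of the underside of the punch's collar, 40 mm below punch_mid on the same axis; the face that must come to rest on the bridge. Same axes as punch_mid.
- punch_tip (a point): Tip of the punch's steel shank, 60 mm below the underside of the collar. The shank is 9 mm in diameter and tapers over its last 6 mm to 4.4 mm.
- bush_mouth (a point): Centre of the guide hole's mouth, in the top face of the stand's bridge, 100 mm above the bench. The hole is vertical, 12 mm in diameter with a 2 mm chamfer, right through the aluminium bridge, 60 (x) by 130 (y) by 20 mm thick, on two pillars at y = +-50 mm on a fixed grey base 90 by 130 mm. z up; yaw follows the stand. The anvil is straight below the hole.
- anvil (a joint): Travel (m) of the sprung anvil, a brass disc 20 mm across right under the guide hole: 0 at rest, its top 48 mm below the hole's mouth; grows as it is pushed down. The spring pushes back 4 N at first, 0.4 N more per mm. The collar meets the bridge, the hard stop, at 0.012, where the spring gives about 9 N.
- bridge: The stand's aluminium bridge (see bush_mouth); origin at the centre of its underside, 80 mm above the bench.
- rack: Fixed wooden rack block, 60 mm (x) by 180 mm (y) by 70 mm high, origin at the centre of its underside. Its three holes are 13 mm in diameter, 66 mm deep, 60 mm apart along its y axis, one punch in each.
- punch: The collared punch as a whole; origin at the centre of the underside of its collar, z up along the punch.
- ball_mid (a point): Another punch in the rack, not to be used: round handle with a 34 mm ball at its top, no collar, 139 mm high above the bench; this point is 40 mm above the rack's top.
- square_mid (a point): Another punch in the rack, not to be used: square handle 24 mm wide and 50 mm tall, no collar; this point is at the handle's centre, 25 mm above the rack's top.
- dish_mid (a point): Bystander: small steel dish, 56 mm across, 28 mm high; point at its centre.
- awl_mid (a point): Bystander: wooden-handled awl 150 mm long lying on the bench; point on it at bench level.
- mallet_mid (a point): Bystander: hammer 240 mm long lying on the bench; point on it at bench level.
- glue_mid (a point): Bystander: amber glass jar 60 mm across, 85 mm high; point at its centre.
- snapbox_mid (a point): Bystander: white open divided tray 120 by 160 by 30 mm; point at its centre.
- slicker_mid (a point): Bystander: turned wooden edge burnisher, 32 mm across, 85 mm high, standing up; point at mid height.

How it is judged:
On the way, in this order (a step that is already met when the one before it is completed fails the run):
1. the collared punch is out of the rack, its tip higher than the rack's top (height (world z) of punch_tip above 0.075 m and contact force between the fingers and punch above 0.5 N), for 0.1 s.
2. its shank is in the guide hole, at least 10 mm deep, the collar still clear of the bridge (z of punch_tip in the frame of bush_mouth below -0.01 m and horizontal distance between punch_tip and bush_mouth below 0.004 m and z of punch_collar in the frame of bush_mouth above 0.005 m), for 0.05 s.
At the end, for the whole second after the job is handed in: The robot still holds the punch down: collar in contact with the bridge (over 0.5 N), within 1.8 mm of its top face, within 4 mm of the hole's centre and within 0.08 rad of square; anvil pushed down over 10.2 mm; fingers on the punch; punch still (under 20 mm/s) (value of joint anvil above 0.0102 m and z of punch_collar in the frame of bush_mouth below 0.0018 m and horizontal distance between punch_collar and bush_mouth below 0.004 m and angle between the z axis of punch and the z axis of bridge, either way round below 0.08 rad and contact force between punch and bridge above 0.5 N and contact force between the fingers and punch above 0.5 N and linear speed of punch below 0.02 m/s); the arm keeps its last pose, push and grip.
It fails at once if another punch or a bystander is moved more than 25 mm (distance of any of ball_mid, square_mid, dish_mid, awl_mid, mallet_mid, glue_mid, snapbox_mid, slicker_mid from where it was at the start of the episode above 0.025 m).
It fails at once if the punch is rammed: more than 90 N between punch and bridge (contact force between punch and bridge above 90 N).
It also fails if it takes over 58 s, if anything falls off the work surface, if the arm or the gripper's body presses on something with over 40 N, if the wrist force passes 120 N, or if a joint passes its speed limit or range.

ROBOT

A 6-joint arm with a two-finger parallel gripper is mounted at the origin on the work surface. World frame = base frame: x ahead of the robot, y to its left, z up, the work surface at z = 0. Lengths are in m, angles in rad, forces in N, time in s.
With the tool pointing down it reaches from about 0.275 to 0.875 m from the base axis. Payload 12.5 kg.
Tool frame: the origin (TCP) lies midway between the tips of the shut fingers; the grasp point (between the pads) lies 19 mm behind it; z points along the fingers, y is the direction in which the jaws open and shut (so a half turn about z gives the same grasp; the last joint's range is limited). The gripper opens to 85 mm and grips with 20 to 120 N. Pads are 22 mm wide; open, the fingers measure 114 mm over their backs; the gripper's body (76 mm by 85 mm) begins 54 mm behind the grasp point. The pads swing forward as they close: fully open they stand 13 mm farther back than shut.
Start: joints at [1.05, 0.351, 1.652, -0, 1.139, -0.085], TCP at [0.232, 0.499, 0.231] pointing down, gripper open.
Joint ranges: [-2.75, 2.75], [-0.79, 2.1], [0.01, 2.65], [-1.57, 4.71], [0.07, 3.14], [-2.87, 2.87]. Speed limits (rad/s): [2.22, 2.22, 2.79, 3.14, 3.14, 3.14].

INTERFACE

Orientations are given as a rotation vector (axis times angle).
In Python, from plant import ctrl gives the robot as it stands.
- The arm moves only by the shell command python3 -m pendant 'ROWS' [FORCE]. ROWS is JSON, a list of rows, each a list of 7 numbers: the shift along the tool's x, y, z in mm, then the turn, a rotation vector about the tool's x, y, z in rad, then the closure, from 0 (fully open) to 1 (shut). In form: [[tx, ty, tz, rx, ry, rz, jaw], ...]. A call has 1 to 20 rows; each row is the pose to reach, as a shift and turn from the pose commanded when the call began, along the tool's axes at that moment; what a row does not reach only later rows make up. A row lasts 1/10 s, in which the tool goes at most 50 mm and 8.59 degrees, less where a joint would pass 70% of its speed; a pose out of reach is approached as far as the arm can. A call with a gripper value outside its range is refused whole. The fingers move at their own pace and stop on an object; FORCE is the grip in N (left out, the last holds). Time passes only in rows, so rows that repeat a pose let the fingers close. It gives the time, the measured TCP pose, the force and the opening at its end, in the units of the state.
- ctrl.sense(): the state, without advancing time (a new reading comes with each control period).
- ctrl.capture(name): name is "scene" or "top" or "wrist"; returns the picture (384x512x3 uint8, red, green, blue); there is no depth.
- ctrl.camera_model(name): a dict with "intrinsics" (3x3 intrinsics, pixels), "extrinsics" (4x4, takes a point from camera to world coordinates). Camera axes: x right, y up, looking along -z (the intrinsics and any distortion apply to the point x, -y, -z); pixel columns grow to the right and rows downward; lengths in m; the calibration is good to about 2 mm. A picture is of the moment at which its call begins: read the wrist's pose just before it. camera_model takes no time and is no camera call; for the wrist camera it gives the pose at the moment of the call.
- ctrl.close_job(): hands the job in, once; it reports no verdict.
Trained networks look in the newest picture that a camera, given by its name, has taken for a name from the list of things; names that differ only in an ending like _2 or _b are one class to them, and where a whole thing is asked for, a point or a joint stands for the part that bears it (a point fixed in the world has none). Each returns a list of dicts, best first, with "score" (0 to 1); they miss things now and then, are a little off and sometimes report something else, mostly with a low value. They report only what shows in the picture. A call takes as long as a camera call.
- ctrl.search_frame(camera, target): "rect" ([left, top, right, bottom] in pixels, round what is visible of it).
- ctrl.regions_of(camera, target): "pixels" (384x512 bool, what is visible of it) and "rect" ([left, top, right, bottom] in pixels, round what is visible of it).
The state is a dict: "t": time; "joint_positions": joint angles; "joint_velocities": joint speeds; "tau": joint torques, N m; "position": TCP position; "tool_rot": TCP orientation; "wrist_force": force on the tool from outside, world axes, zero at the start; "wrist_torque": the same for the moment, N m; "opening": finger opening in m.
Only numpy, scipy, OpenCV 4.12 (cv2) and the standard library are available. Lean on these libraries where they do the work, as an engineer would, in place of code of your own. Each camera call takes 0.05 s, during which the arm holds its last target.

## Working session

There is one attempt and no reset: what is moved stays moved. The work goes in short steps, Python scripts to look and compute and a shell command to move; the robot and the scene stay as the last step left them, time stands still between calls to the robot, and variables do not carry over. Pictures are saved under pics/ and viewed, and the job is handed in when it is done.

```bash
mkdir -p pics; ls; python3 - <<'E'
from plant import ctrl
import cv2,numpy as np
s=ctrl.sense(); print({k:np.round(v,3).tolist() for k,v in s.items()})
for n in ["scene","top","wrist"]:
    im=ctrl.capture(n); cv2.imwrite(f"pics/{n}0.png",im[:,:,::-1])
    m=ctrl.camera_model(n); print(n,np.round(m["intrinsics"],1).tolist(),np.round(m["extrinsics"],4).tolist(),[k for k in m])
E
```

```text
pics
{'t': 0.0, 'joint_positions': [1.05, 0.351, 1.652, -0.0, 1.139, -0.085], 'joint_velocities': [0.0, 0.001, 0.002, -0.001, 0.001, 0.001], 'tau': [0.001, -50.611, -29.141, -0.0, 0.005, 0.0], 'position': [0.232, 0.498, 0.231], 'tool_rot': [-0.679, -3.067, 0.002], 'wrist_force': [-0.61, -0.04, -0.326], 'wrist_torque': [0.024, 0.006, -0.04], 'opening': 0.086}
scene [[491.0, 0.0, 263.2], [0.0, 491.0, 196.3], [0.0, 0.0, 1.0]] [[0.7449, -0.553, 0.3733, 0.9527], [0.6672, 0.6208, -0.4117, -0.4029], [-0.0041, 0.5557, 0.8314, 0.9897], [0.0, 0.0, 0.0, 1.0]] ['intrinsics', 'extrinsics']
top [[359.9, 0.0, 259.3], [0.0, 359.9, 190.4], [0.0, 0.0, 1.0]] [[-0.0519, 0.9753, -0.2146, 0.4151], [-0.9986, -0.0521, 0.0048, 0.0197], [-0.0065, 0.2146, 0.9767, 0.811], [0.0, 0.0, 0.0, 1.0]] ['intrinsics', 'extrinsics']
wrist [[326.9, 0.0, 253.1], [0.0, 326.9, 192.2], [0.0, 0.0, 1.0]] [[0.421, -0.8646, -0.2744, 0.1626], [0.9071, 0.401, 0.1284, 0.5304], [-0.001, -0.3029, 0.953, 0.3742], [0.0, 0.0, 0.0, 1.0]] ['intrinsics', 'extrinsics']
```

View pics/scene0.png

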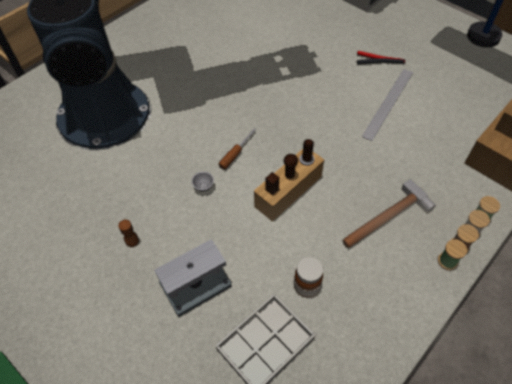

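View pics/top0.png

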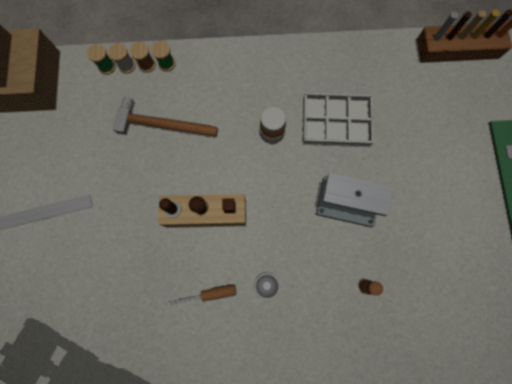

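View pics/wrist0.png

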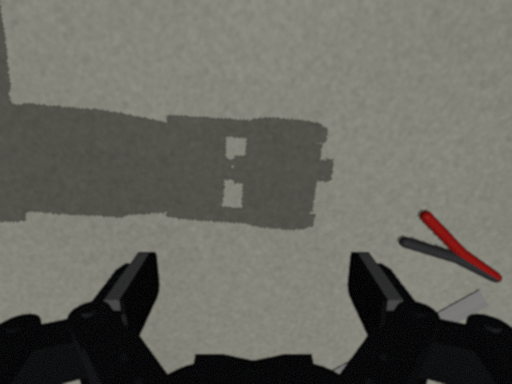

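The collared punch is at the rack's +y end (top about (168,206), scene about (308,150)). The hole mouth is at top (358,193) and scene (190,265). Next I'll measure both.

```bash
cat > h.py <<'E'
from plant import ctrl
import cv2,numpy as np
def ray(n,u,v,m=None):
    m=m or ctrl.camera_model(n); K=np.array(m["intrinsics"]);E=np.array(m["extrinsics"])
    d=np.linalg.inv(K)@[u,v,1]; d=E[:3,:3]@(d*[1,-1,-1]); return E[:3,3],d
def atz(n,u,v,z,m=None):
    o,d=ray(n,u,v,m); return o+d*(z-o[2])/d[2]
def proj(n,p,m=None):
    m=m or ctrl.camera_model(n); K=np.array(m["intrinsics"]);E=np.array(m["extrinsics"])
    q=E[:3,:3].T@(np.array(p)-E[:3,3]); q=K@(q*[1,-1,-1]); return q[:2]/q[2]
E
python3 - <<'E'
from h import *
for n in ["scene","top"]:
    im=ctrl.capture(n)
    for t,z in [("punch",.11),("punch_mid",.11),("punch_collar",.07),("rack",.07),("bridge",.1),("bush_mouth",.1),("ball_mid",.11),("square_mid",.095)]:
        for r in ctrl.regions_of(n,t)[:2]:
            ys,xs=np.nonzero(r["pixels"]); 
            print(n,t,round(r["score"],2),np.round(r["rect"],1).tolist(),np.round([xs.mean(),ys.mean()],1),np.round(atz(n,xs.mean(),ys.mean(),z),4))
    if n=="top":
        c=np.hstack([cv2.resize(im[180:240,145:255],None,fx=4,fy=4,interpolation=2),cv2.resize(im[165:225,310:400],None,fx=4,fy=4,interpolation=2)])
    else: c=np.hstack([cv2.resize(im[130:220,245:335],None,fx=4,fy=4,interpolation=2),cv2.resize(im[230:320,145:235],None,fx=4,fy=4,interpolation=2)])
    cv2.imwrite(f"pics/{n}1.png",c[:,:,::-1])
E
```

```text
scene punch 0.77 [300.4, 137.0, 314.8, 162.5] [307.4 153.2] [0.5541 0.1883 0.11  ]
scene punch 0.7 [219.0, 130.8, 253.4, 171.5] [231.  155.6] [0.4284 0.0671 0.11  ]
scene punch_mid 0.56 [301.1, 141.2, 312.6, 166.1] [307.6 152.3] [0.5529 0.1907 0.11  ]
scene punch_collar 0.56 [297.5, 140.8, 313.4, 164.4] [307.4 152.7] [0.5352 0.2164 0.07  ]
scene rack 0.97 [253.5, 149.0, 326.4, 220.0] [287.7 188.6] [0.5674 0.1053 0.07  ]
scene rack 0.42 [286.5, 155.5, 298.0, 177.3] [290.3 165.3] [0.529  0.1601 0.07  ]
scene bridge 0.82 [153.9, 240.8, 226.3, 296.2] [190.4 267.6] [ 0.559  -0.1855  0.1   ]
scene bush_mouth 0.48 [253.6, 148.8, 324.4, 221.2] [287.8 188.5] [0.58   0.0892 0.1   ]
scene ball_mid 0.75 [155.6, 238.0, 228.7, 297.4] [190.2 267.8] [ 0.5634 -0.1886  0.11  ]
scene ball_mid 0.67 [285.1, 155.5, 298.6, 178.7] [290.3 165.1] [0.547  0.1363 0.11  ]
scene square_mid 0.63 [265.2, 170.3, 278.1, 196.2] [272.1 183.4] [0.5428 0.0791 0.095 ]
top punch 0.51 [158.8, 194.3, 182.5, 217.3] [169.3 207.1] [0.5449 0.1957 0.11  ]
top punch_mid 0.55 [159.2, 197.7, 181.8, 219.0] [170.  207.3] [0.5444 0.1944 0.11  ]
top punch_collar 0.63 [159.7, 193.7, 179.5, 216.0] [169.9 207.2] [0.552  0.2046 0.07  ]
top rack 0.73 [159.2, 194.1, 248.0, 228.0] [205.2 212.2] [0.5376 0.1309 0.07  ]
top bridge 0.65 [318.9, 173.6, 393.9, 217.1] [357.2 194.3] [ 0.5527 -0.1803  0.1   ]
top bush_mouth 0.71 [319.4, 176.3, 395.4, 217.5] [357.5 194.5] [ 0.5524 -0.181   0.1   ]
top bush_mouth 0.6 [187.6, 198.9, 208.1, 215.3] [197.9 205.3] [0.5475 0.1409 0.1   ]
top ball_mid 0.73 [186.6, 198.2, 209.9, 214.1] [197.6 204.6] [0.547  0.1397 0.11  ]
top square_mid 0.52 [219.1, 197.0, 236.8, 215.3] [228.3 205.4] [0.5449 0.0803 0.095 ]
```

View pics/top1.png

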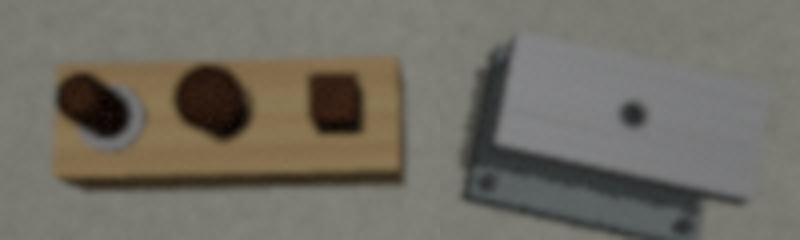

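View pics/scene1.png

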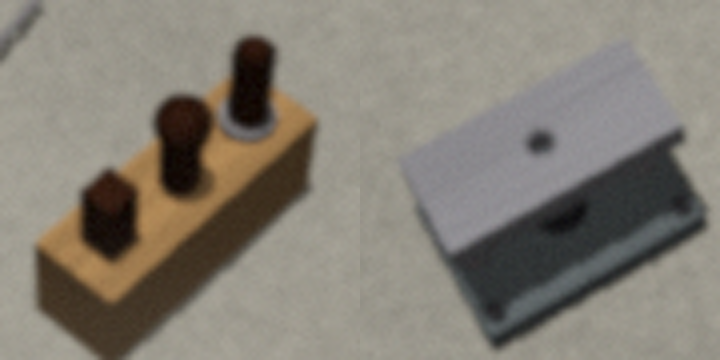

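```bash
python3 - <<'E'
from h import *
for a in [("top",172.3,209.3,.076),("top",164.5,204,.138),("scene",307,160,.076),("scene",308.5,141.3,.138),("top",358.3,193.3,.1),("scene",189.8,265.3,.1)]: print(a,np.round(atz(*a),4))
# rack corners top view, bridge corners
for u,v in [(55,62),(392,57),(402,176),(53,178)]: print("rack",np.round(atz("top",145+u/4,180+v/4,.07),4))
for u,v in [(75,33),(327,97),(307,202),(57,145)]: print("bridge",np.round(atz("top",310+u/4,165+v/4,.1),4))
from scipy.spatial.transform import Rotation as R
print(np.round(R.from_rotvec(ctrl.sense()["tool_rot"]).as_matrix(),3))
E
```

```text
('top', 172.3, 209.3, 0.076) [0.5462 0.198  0.076 ]
('top', 164.5, 204, 0.138) [0.5462 0.1978 0.138 ]
('scene', 307, 160, 0.076) [0.551  0.1946 0.076 ]
('scene', 308.5, 141.3, 0.138) [0.5472 0.1978 0.138 ]
('top', 358.3, 193.3, 0.1) [ 0.5548 -0.1828  0.1   ]
('scene', 189.8, 265.3, 0.1) [ 0.5545 -0.1829  0.1   ]
rack [0.5783 0.228  0.07  ]
rack [0.5715 0.0507 0.07  ]
rack [0.5085 0.0482 0.07  ]
rack [0.517  0.2285 0.07  ]
bridge [ 0.5996 -0.1273  0.1   ]
bridge [ 0.5595 -0.2511  0.1   ]
bridge [ 0.5068 -0.2342  0.1   ]
bridge [ 0.5422 -0.1129  0.1   ]
[[-0.907  0.422 -0.   ]
 [ 0.422  0.907  0.   ]
 [ 0.    -0.    -1.   ]]
```

```bash
python3 -m pendant '[[-40,-14,1,0,0,0.10,0],[-80,-28,2,0,0,0.23,0],[-125,-43,4,0,0,0.36,0],[-170,-58,6,0,0,0.50,0],[-215,-73,8,0,0,0.64,0],[-260,-88,10,0,0,0.78,0],[-305,-103,11,0,0,0.92,0],[-345,-117,11,0,0,1.03,0],[-375,-127,11,0,0,1.1,0],[-400,-136,11,0,0,1.135,0],[-413,-140,11,0,0,1.135,0],[-413,-140,11,0,0,1.135,0],[-413,-140,11,0,0,1.135,0]]'
python3 - <<'E'
from h import *
from scipy.spatial.transform import Rotation as R
s=ctrl.sense();print(s["position"],s["joint_positions"]);print(np.round(R.from_rotvec(s["tool_rot"]).as_matrix(),3))
m=ctrl.camera_model("wrist"); im=ctrl.capture("wrist"); cv2.imwrite("pics/w1.png",im[:,:,::-1])
print(np.round(m["extrinsics"],3).tolist())
for p in [(.547,.197,.076),(.547,.197,.138),(.547,.197,.07)]: print(np.round(proj("wrist",p,m),1))
E
```

```text
t: 2.35
position: [0.5468, 0.198, 0.2202]
tool_rot: [-2.22, -2.222, 0.0]
wrist_force: [-0.4, 0.3, 0.2]
opening: 0.0852
[0.54682343 0.19795739 0.22017009] [2.67175865e-01 4.19283559e-01 1.57946527e+00 2.81501230e-04
 1.14331674e+00 2.65996441e-01]
[[-0.001  1.    -0.001]
 [ 1.     0.001  0.   ]
 [ 0.    -0.001 -1.   ]]
[[1.0, -0.002, -0.001, 0.547], [0.002, 0.953, 0.302, 0.274], [0.0, -0.302, 0.953, 0.363], [0.0, 0.0, 0.0, 1.0]]
[252.3 177.8]
[252.2 200. ]
[252.3 176.1]
```

View pics/w1.png

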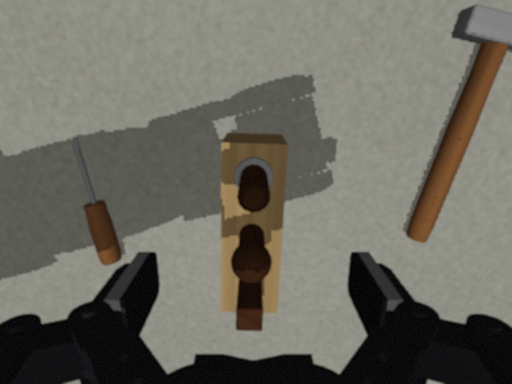

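```bash
python3 - <<'E'
from h import *
im=cv2.imread("pics/w1.png"); cv2.imwrite("pics/w1c.png",cv2.resize(im[125:225,205:305],None,fx=6,fy=6,interpolation=2))
E
```

```text
(no output)
```

View pics/w1c.png

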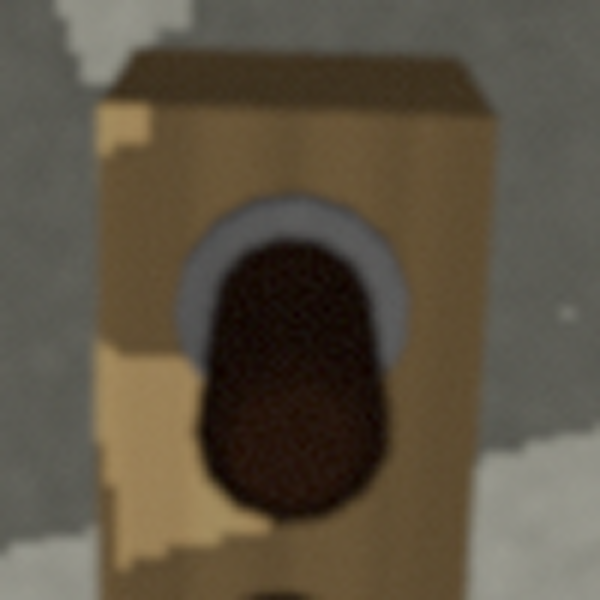

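```bash
python3 -m pendant '[[0,1,25,0,0,0,0],[0,1,55,0,0,0,0],[0,1,85,0,0,0,0],[0,1,110,0,0,0,0],[0,1,124,0,0,0,0],[0,1,129,0,0,0,0],[0,1,129,0,0,0,0],[0,1,129,0,0,0,0.4],[0,1,129,0,0,0,1],[0,1,129,0,0,0,1],[0,1,129,0,0,0,1],[0,1,129,0,0,0,1],[0,1,129,0,0,0,1],[0,1,129,0,0,0,1],[0,1,129,0,0,0,1]]' 80
python3 - <<'E'
from h import *
im=ctrl.capture("wrist"); cv2.imwrite("pics/w2.png",im[:,:,::-1])
print(ctrl.sense()["position"],ctrl.sense()["wrist_torque"])
E
```

```text
t: 3.9
position: [0.5487, 0.1974, 0.0918]
tool_rot: [2.221, 2.221, 0.001]
wrist_force: [-2.0, -0.9, 5.8]
opening: 0.0232
[0.54868945 0.19738833 0.09187393] [-0.11235734  0.22015441  0.0017021 ]
```

View pics/w2.png

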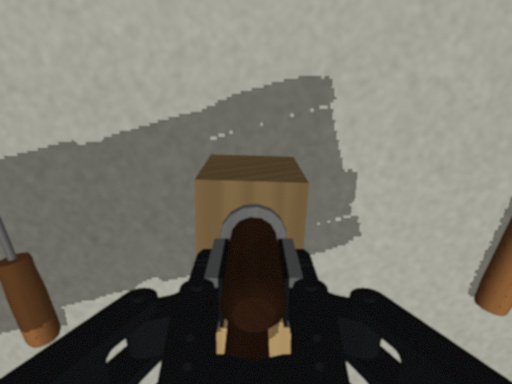

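The opening of 23 mm matches the handle held between the pads. Now I'll lift it straight up.

```bash
python3 -m pendant '[[0,0,-5,0,0,0,1],[0,0,-15,0,0,0,1],[0,0,-30,0,0,0,1],[0,0,-50,0,0,0,1],[0,0,-70,0,0,0,1],[0,0,-90,0,0,0,1],[0,0,-110,0,0,0,1],[0,0,-130,0,0,0,1],[0,0,-150,0,0,0,1],[0,0,-165,0,0,0,1],[0,0,-175,0,0,0,1],[0,0,-175,0,0,0,1]]'
python3 - <<'E'
from h import *
im=ctrl.capture("wrist"); cv2.imwrite("pics/w3.png",im[:,:,::-1])
im=ctrl.capture("scene"); cv2.imwrite("pics/s3.png",im[:,:,::-1])
print(ctrl.sense()["position"],ctrl.sense()["wrist_force"])
E
```

```text
t: 5.15
position: [0.5489, 0.1975, 0.2682]
tool_rot: [2.22, 2.221, 0.004]
wrist_force: [-0.3, -0.4, -1.8]
opening: 0.0232
[0.54820085 0.19727927 0.26601865] [ 0.27563092 -0.02613279 -2.08426562]
```

View pics/w3.png

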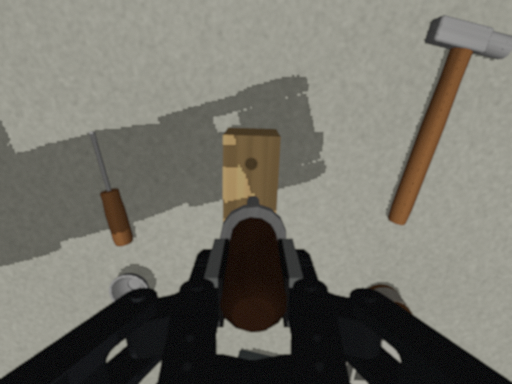

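View pics/s3.png

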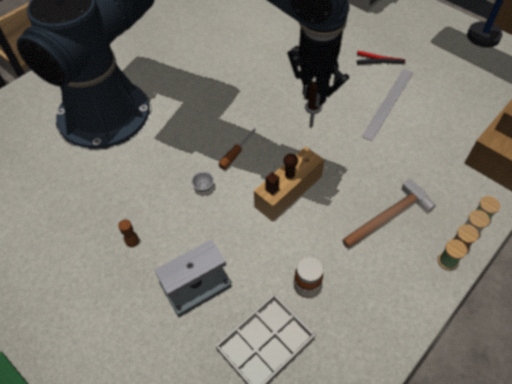

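The punch is held straight, with its tip visible at (253,200) in the wrist view and the vacated rack hole at (252,163). The other punches haven't moved. Next I'll move over to the bridge, staying high.

```bash
python3 -m pendant '[[-10,0,0,0,0,0,1],[-30,1,0,0,0,0,1],[-60,1,0,0,0,0,1],[-95,2,0,0,0,0,1],[-130,2,0,0,0,0,1],[-165,3,0,0,0,0,1],[-200,3,0,0,0,0,1],[-235,4,0,0,0,0,1],[-270,5,0,0,0,0,1],[-305,6,0,0,0,0,1],[-335,6,10,0,0,0,1],[-360,6,22,0,0,0,1],[-375,6,35,0,0,0,1],[-380,6,43,0,0,0,1],[-380,6,45,0,0,0,1],[-380,6,45,0,0,0,1],[-380,6,45,0,0,0,1]]'
cat >> h.py <<'E'
def look(name):
    s=ctrl.sense(); m=ctrl.camera_model("wrist"); im=ctrl.capture("wrist"); cv2.imwrite(f"pics/{name}.png",im[:,:,::-1])
    cv2.imwrite(f"pics/{name}c.png",cv2.resize(im[100:240,190:320],None,fx=4,fy=4,interpolation=2)[:,:,::-1])
    print(s["t"],np.round(s["position"],4),np.round(s["tool_rot"],3),np.round(s["wrist_force"],2))
    return m,s
E
python3 - <<'E'
from h import *
m,s=look("w4"); print(np.round(m["extrinsics"],4).tolist())
print(proj("wrist",(.5545,-.183,.1),m)); p=s["position"]; print(proj("wrist",p-[0,0,.082],m))
im=ctrl.capture("top"); cv2.imwrite("pics/t4.png",im[:,:,::-1])
E
```

```text
t: 6.95
position: [0.5547, -0.1818, 0.2218]
tool_rot: [2.22, 2.222, 0.001]
wrist_force: [-0.2, 0.2, -2.1]
opening: 0.0232
6.95 [ 0.5547 -0.1818  0.2218] [2.220e+00 2.222e+00 1.000e-03] [-0.2   0.24 -2.07]
[[1.0, -0.0017, -0.0023, 0.5552], [0.0024, 0.9531, 0.3026, -0.1053], [0.0017, -0.3026, 0.9531, 0.3651], [0.0, 0.0, 0.0, 1.0]]
[251.58618576 184.92403527]
[251.74597712 198.73444942]
```

View pics/w4.png

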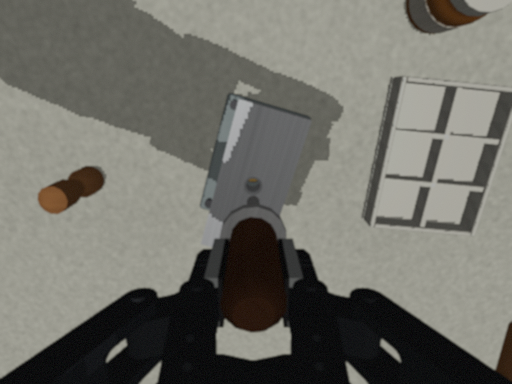

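View pics/w4c.png

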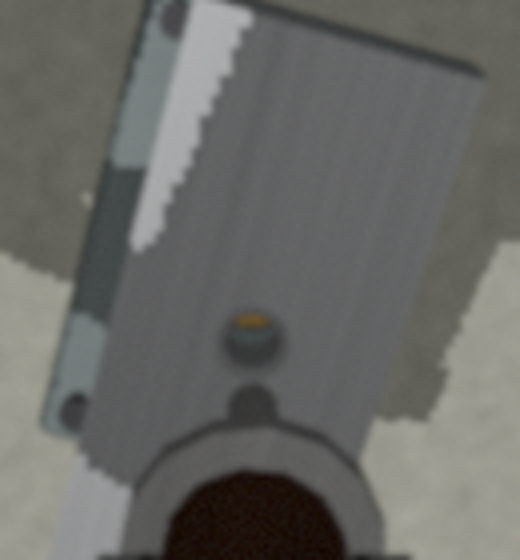

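The hole is at (253,184.8) with brass visible in it, and the shank end is at about (253,198). They line up in x, and y is off by about 1.2 mm.

```bash
python3 -m pendant '[[-1.2,0,8,0,0,0,1],[-1.2,0,18,0,0,0,1],[-1.2,0,27,0,0,0,1],[-1.2,0,32,0,0,0,1],[-1.2,0,32,0,0,0,1],[-1.2,0,32,0,0,0,1]]'
python3 - <<'E'
from h import *
m,s=look("w5")
print(proj("wrist",(.5545,-.183,.1),m)); p=s["position"]; print(proj("wrist",p-[0,0,.082],m))
E
```

```text
t: 7.65
position: [0.5545, -0.1839, 0.1893]
tool_rot: [2.221, 2.221, 0.0]
wrist_force: [0.6, -0.4, -1.5]
opening: 0.0234
7.65 [ 0.5545 -0.1839  0.1893] [2.221 2.221 0.   ] [ 0.6  -0.38 -1.5 ]
[251.87459563 194.4767724 ]
[251.87987744 198.75752581]
```

View pics/w5c.png

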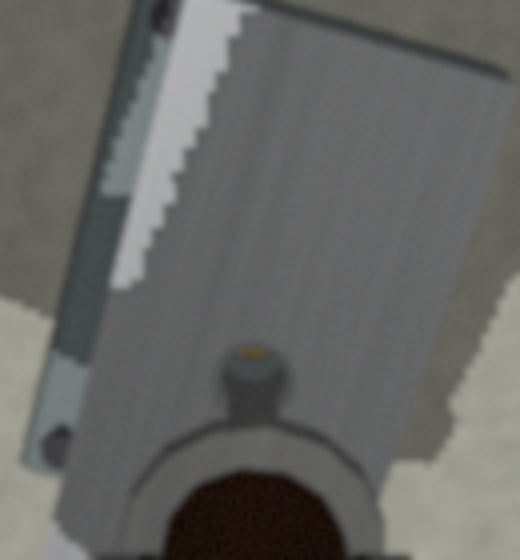

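Hole centre is about (253,194) and the shank about (253.5,198), aligned to within 1 mm. Now lowering gently while watching the force.

```bash
python3 -m pendant '[[0,0,3,0,0,0,1],[0,0,6,0,0,0,1],[0,0,9,0,0,0,1],[0,0,12,0,0,0,1],[0,0,14,0,0,0,1],[0,0,14,0,0,0,1]]'
python3 - <<'E'
from h import *
m,s=look("w6")
E
```

```text
t: 8.3
position: [0.5543, -0.1838, 0.1749]
tool_rot: [-2.221, -2.221, 0.0]
wrist_force: [-0.0, -0.0, -2.2]
opening: 0.023
8.3 [ 0.5543 -0.1838  0.1749] [-2.221 -2.221  0.   ] [-0.02 -0.04 -2.19]
```

View pics/w6c.png

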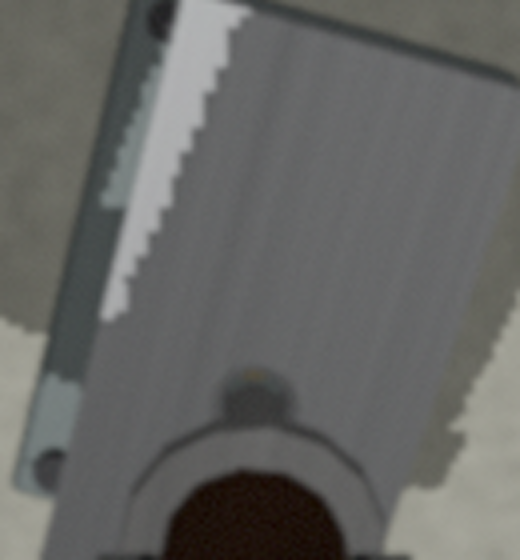

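The tip is entering the hole with no contact force, so I'll continue.

```bash
python3 -m pendant '[[0,0,4,0,0,0,1],[0,0,8,0,0,0,1],[0,0,12,0,0,0,1],[0,0,16,0,0,0,1],[0,0,20,0,0,0,1],[0,0,20,0,0,0,1]]'
python3 - <<'E'
from h import *
m,s=look("w7")
E
```

```text
t: 8.95
position: [0.5542, -0.1838, 0.1546]
tool_rot: [-2.221, -2.221, 0.001]
wrist_force: [0.5, 0.1, -1.2]
opening: 0.0232
8.95 [ 0.5542 -0.1838  0.1546] [-2.221e+00 -2.221e+00  1.000e-03] [ 0.46  0.14 -1.2 ]
```

View pics/w7.png

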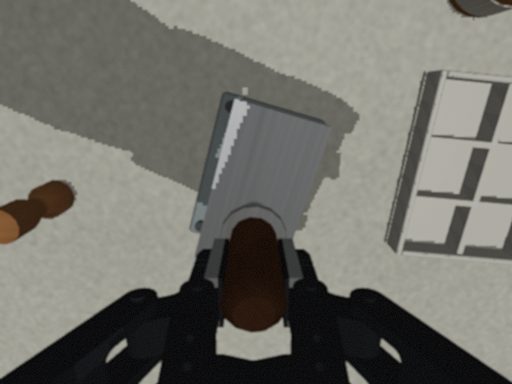

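Tip is about 27 mm deep and free. I'll go on to the anvil in small steps.

```bash
python3 -m pendant '[[0,0,4,0,0,0,1],[0,0,8,0,0,0,1],[0,0,12,0,0,0,1],[0,0,16,0,0,0,1],[0,0,19,0,0,0,1],[0,0,19,0,0,0,1]]'
python3 -m pendant '[[0,0,2,0,0,0,1],[0,0,4,0,0,0,1],[0,0,6,0,0,0,1],[0,0,6,0,0,0,1],[0,0,6,0,0,0,1]]'
```

```text
t: 9.6
position: [0.5542, -0.1838, 0.1358]
tool_rot: [-2.221, -2.221, 0.0]
wrist_force: [-0.2, 0.4, -2.0]
opening: 0.0234
t: 10.1
position: [0.5546, -0.1839, 0.1306]
tool_rot: [2.221, 2.221, 0.0]
wrist_force: [-0.1, 0.4, 3.2]
opening: 0.023
```

```bash
python3 -m pendant '[[0,0,1.5,0,0,0,1],[0,0,3,0,0,0,1],[0,0,4.5,0,0,0,1],[0,0,6,0,0,0,1],[0,0,6,0,0,0,1],[0,0,6,0,0,0,1]]'
python3 -m pendant '[[0,0,0.5,0,0,0,1],[0,0,1,0,0,0,1],[0,0,1,0,0,0,1],[0,0,1,0,0,0,1]]'
```

```text
t: 10.7
position: [0.5546, -0.1839, 0.1244]
tool_rot: [2.221, 2.221, 0.0]
wrist_force: [-0.3, -0.1, 5.6]
opening: 0.0231
t: 11.1
position: [0.5547, -0.1839, 0.1235]
tool_rot: [2.221, 2.221, 0.0]
wrist_force: [-0.2, 0.6, 6.4]
opening: 0.0233
```

```bash
for i in 1 ; do python3 -m pendant '[[0,0,0.5,0,0,0,1],[0,0,1,0,0,0,1],[0,0,1,0,0,0,1],[0,0,1,0,0,0,1]]'; done
python3 -m pendant '[[0,0,0.5,0,0,0,1],[0,0,0.5,0,0,0,1],[0,0,0.5,0,0,0,1]]'
```

```text
t: 11.5
position: [0.5547, -0.1839, 0.1225]
tool_rot: [2.221, 2.221, 0.0]
wrist_force: [-0.5, -0.3, 6.9]
opening: 0.0232
t: 11.8
position: [0.5546, -0.184, 0.122]
tool_rot: [2.221, 2.221, 0.0]
wrist_force: [-0.9, 0.5, 6.8]
opening: 0.0227
```

```bash
python3 -m pendant '[[0,0,0.5,0,0,0,1],[0,0,0.5,0,0,0,1],[0,0,0.5,0,0,0,1]]'
python3 -m pendant '[[0,0,0.5,0,0,0,1],[0,0,0.5,0,0,0,1],[0,0,0.5,0,0,0,1]]'
```

```text
t: 12.1
position: [0.5547, -0.184, 0.1218]
tool_rot: [2.221, 2.221, 0.0]
wrist_force: [-2.4, 1.1, 9.8]
opening: 0.0233
t: 12.4
position: [0.5547, -0.184, 0.1218]
tool_rot: [2.221, 2.221, 0.0]
wrist_force: [-3.3, 1.4, 14.9]
opening: 0.0237
```

The force is rising with no further travel, so the collar has met the bridge. I'll press slightly more and check it holds.

```bash
python3 -m pendant '[[0,0,0.4,0,0,0,1],[0,0,0.8,0,0,0,1],[0,0,0.8,0,0,0,1],[0,0,0.8,0,0,0,1]]'
python3 -m pendant '[[0,0,0,0,0,0,1],[0,0,0,0,0,0,1],[0,0,0,0,0,0,1],[0,0,0,0,0,0,1],[0,0,0,0,0,0,1]]'
python3 - <<'E'
from h import *
m,s=look("w8")
im=ctrl.capture("scene"); cv2.imwrite("pics/s8.png",cv2.resize(im[200:330,120:290],None,fx=4,fy=4,interpolation=2)[:,:,::-1])
E
```

```text
t: 12.8
position: [0.5547, -0.184, 0.1218]
tool_rot: [2.22, 2.221, 0.001]
wrist_force: [-7.8, 2.7, 22.6]
opening: 0.0233
t: 13.3
position: [0.5547, -0.184, 0.1218]
tool_rot: [2.221, 2.221, 0.001]
wrist_force: [-7.6, 2.6, 22.6]
opening: 0.0232
13.3 [ 0.5547 -0.184   0.1218] [2.221e+00 2.221e+00 1.000e-03] [-7.58  2.56 22.62]
```

View pics/w8.png

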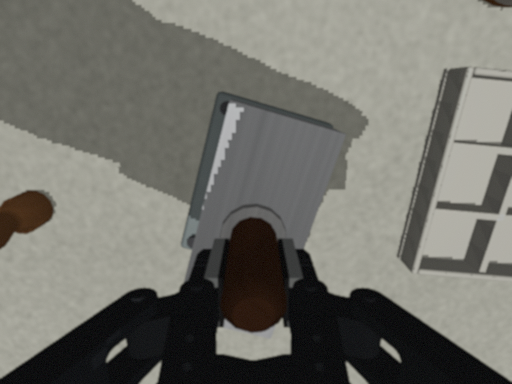

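View pics/s8.png

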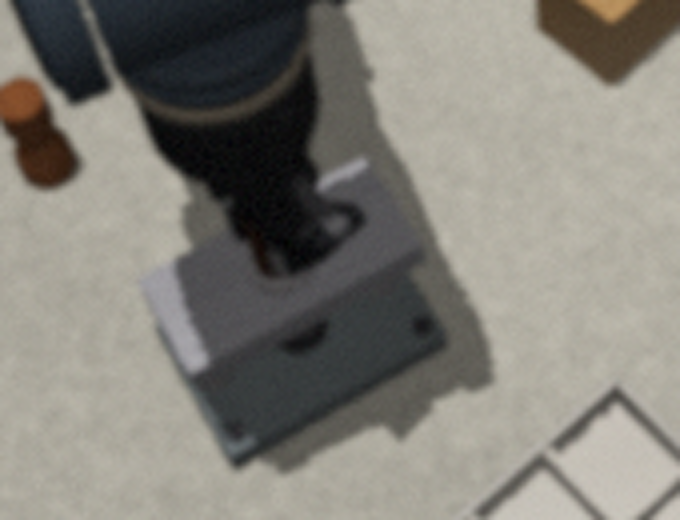

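The collar lies flat on the bridge. Force is a steady 22.6 N with no creep, and the TCP height of 0.1218 m matches the 0.122 m predicted for full seating. Handing in.

```bash
python3 - <<'E'
from h import *
print(ctrl.close_job()); s=ctrl.sense(); print(s["t"],s["position"],s["wrist_force"],s["opening"])
E
```

```text
the job is handed in; nothing more can be done
None
the job is handed in; nothing more can be done
```

I took the collared punch from the +y end of the rack and fed its shank through the guide hole. I then pushed it down onto the anvil until the collar sat on the bridge, and handed the job in at about 13.4 s, still gripping (80 N grip) and pressing down. No verdict was reported.

**Last checks:**
- **Seating:** The TCP stopped at z = 0.1218 m, against 0.122 m expected for full seating. Further downward commands raised the force without any movement.
- **Push:** The upward force at the wrist held at 22.6 N for the last half second. It read about -2 N with the punch hanging free, so the bridge carries roughly 15 N beyond the spring.
- **Grip:** The finger opening stayed near 23 mm, with no sign of the punch slipping.
- **Pictures:** The last views show the collar lying flat and central on the bridge. I did not move near the bystanders or the other two punches. They looked undisturbed after the lift, but I did not measure their positions at the end.

**Disagreement:** There was a sideways force of about 8 N at the end, probably because the shank or collar is about 1 mm off centre. The anvil's travel was not measured directly; I inferred it from the seating height.

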